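# Serve the bun with tongs

## Robot

A 6-joint arm with a two-finger parallel gripper is mounted at the origin on the work surface. World frame = base frame: x ahead of the robot, y to its left, z up, the work surface at z = 0. Lengths are in m, angles in rad, forces in N, time in s.
With the tool pointing down it reaches from about 0.425 to 0.95 m from the base axis. Payload 14.7 kg.
Tool frame: the origin (TCP) lies at the very end of the fingers, on their centre line; the grasp point (between the pads) lies 19 mm behind it (r.tcp_to_grasp is the z of the grasp point in the tool frame, in m); z points along the fingers, y is the direction in which the jaws open and shut (so a half turn about z gives the same grasp; the last joint's range is limited). The gripper opens to 85 mm and grips with 20 to 120 N. Pads are 22 mm wide; open, the fingers measure 114 mm over their backs; the gripper's body (76 mm by 85 mm) begins 54 mm behind the grasp point. The pads swing forward as they close: fully open they stand 13 mm farther back than shut.
Start: joints at [1.118, 0.48, 1.596, -0, 1.065, -0.047], TCP at [0.257, 0.597, 0.231] pointing down, gripper open.
Joint ranges: [-2.75, 2.75], [-0.82, 2.05], [0.23, 2.67], [-1.56, 4.7], [0.09, 2.69], [-2.92, 2.92]. Speed limits (rad/s): [1.89, 1.89, 2.39, 3.01, 3.01, 3.01].

## Interface

Orientations are given as a unit quaternion [w, x, y, z].
In Python, from plant import r gives the robot as it stands. The module is installed in compiled form; this text tells all that it offers.
- The arm moves only by the tool send_rows, never from a script. Its argument "series" is a list of rows, each a list of 3 entries, a list of its own where there are three numbers: the closure, from -1 (fully open) to 1 (shut), then the shift along the tool's x, y, z in m, then the turn about the tool's z in rad. In form: [[hand, [x, y, z], roll], ...]. A call has 1 to 10 rows; each row is the pose to reach, as a shift and turn from the pose commanded when the call began, along the tool's axes at that moment; what a row does not reach only later rows make up. A row lasts 1/8 s, in which the tool goes at most 62.5 mm and 10.7 degrees, less where a joint would pass 70% of its speed; a pose out of reach is approached as far as the arm can. A call with a gripper value outside its range is refused whole. The fingers move at their own pace and stop on an object; the grip force is fixed at half the most. Time passes only in rows, so rows that repeat a pose let the fingers close. It gives the time, the measured TCP pose, the force and the opening at its end, in the units of the state.
- r.get_state(): the state, without advancing time (a new reading comes with each control period).
- r.snapshot(name): name is "scene" or "top" or "wrist"; returns the picture (400x640x3 uint8, red, green, blue); there is no depth.
- r.camera_info(name): a dict with "intrinsics" (3x3 intrinsics, pixels), "view" (4x4, takes a point from world to camera coordinates). Camera axes: x right, y down, z forward; pixel columns grow to the right and rows downward; lengths in m; the calibration is good to about 2 mm. A picture is of the moment at which its call begins: read the wrist's pose just before it. camera_info takes no time and is no camera call; for the wrist camera it gives the pose at the moment of the call.
- r.close_job(): hands the job in, once; it reports no verdict.
The state is a dict: "clock": time; "joint_positions": joint angles; "joint_velocities": joint speeds; "joint_efforts": joint torques, N m; "ee_pos": TCP position; "tool_rot": TCP orientation; "wrist_force": force on the tool from outside, world axes, zero at the start; "moment": the same for the moment, N m; "width": opening from 0.0 (shut) to 1.0 (fully open).
Only numpy, scipy, OpenCV 4.12 (cv2) and the standard library are available. Lean on these libraries where they do the work, as an engineer would, in place of code of your own. Each camera call takes 0.05 s, during which the arm holds its last target. There are 200 camera calls.

## Task

Pick up the kitchen tongs from their wooden rest, close them on the bun on the small round wooden stand, lift it off and carry it over the middle of the blue plate. Finish while still holding it there in the tongs, still and at least 8 cm clear above the plate: do not set it down or let go. Touch the bun with the tongs only, and leave the plate, mug, jar and ramekin where they are.

Things in the scene. Friction and masses are not known exactly. Their poses are not given: they have to be found in the camera images.
- tongs: Loose steel tongs, red grip patches and tips, 100 g, level on the rest. Origin midway between the grip patches at the arms' mid-height (40 mm above the table at first); x to the tips, y to the left arm, z up. Hinge drum (26 mm wide) 120 mm behind, tips end 106 mm ahead. Arms: upright strips 20 mm tall. Width outside at the origin 62 mm sprung open, 34 mm closed on the bun.
- tongs_tips (a point): Point midway between the red tips, 85 mm ahead of the tongs' origin, mid-height of the arms; the bun's middle belongs here. Each tip is a shallow V, 42 mm long, 20 mm tall, hollow side inward. Least gap between the tips: 88 mm sprung open, 71 mm at 52 mm of finger opening.
- jaw_left: Left arm of the tongs (+y side); origin on the hinge axis, mid-height. The grip flat spans 30 mm either side of the tongs' origin: sprung open it splays outward to the tips by 0.07 rad, closed on the bun it leans inward by 0.05 rad. 1 mm less width at the flats makes 1.7 mm less between the tips.
- jaw_right: Right arm (-y side), mirror of the left; both turn alike about the hinge. A spring pushes each outward with 8 N at the grip flat when open, 12 N when closed on the bun, so they reopen when the grip widens. A finger opening of 52 mm carries the tongs with tips still open; a grip of 30 to 60 N then closes them firmly on the bun.
- bun: Round golden-brown bread bun, hard-baked and rigid, 52 mm across, 43 mm tall, about 45 g, loose on top of the stand. Origin at the centre of its underside, z up.
- bun_center (a point): Centre of the bun's widest band, 18 mm above its underside (63 mm above the table at the start): the height at which to grip it. The sides are upright from 10 to 26 mm.
- stand: Fixed round wooden serving stand, a disc 140 mm across on a foot; top 45 mm above the table, disc 12 mm thick. Origin at the centre of its underside.
- rest: Fixed dark wooden tong rest: base strip 210 x 50 mm, 6 mm high, with two cross bars 30 mm high and 20 mm thick, 60 mm long at x = -90 mm and 150 mm long at x = +85 mm. The tongs lie on the bars, origin over the rest's origin, pointing along its x; between the bars is room for the fingers. Origin at the centre of its underside.
- plate: Loose blue dinner plate, 200 mm across, 20 mm high. Origin at the centre of its underside.
- mug: White mug, 76 mm across, 90 mm tall, loose, to be left alone. Origin at the centre of its underside.
- jar: Amber jar with yellow cap, 60 mm across, 100 mm tall, loose, to be left alone. Origin at the centre of its underside.
- ramekin: Small white bowl, 70 mm across, 40 mm tall, loose, to be left alone. Origin at the centre of its underside.
There are look-alikes about, which are no part of the job. Of the things that look like the plate, take the one that is farthest to the robot's right at the start.

How it is judged:
By the outcome, as a careful person would: the job done as asked, in the order asked, and still so for the second after the job is handed in, while the arm keeps its last pose, push and grip.
It also fails if it takes over 42 s, if anything falls off the work surface, if the arm or the gripper's body presses on something with over 40 N, if the wrist force passes 120 N, or if a joint passes its speed limit or range.

## Working session

There is one attempt and no reset: what is moved stays moved. The work goes in short steps, Python scripts to look and compute and a tool call to move; the robot and the scene stay as the last step left them, time stands still between calls to the robot, and variables do not carry over. Pictures are saved under pics/ and viewed, about 8 in all and at most 12, crops included, and the job is handed in when it is done.

Besides the shell and the picture viewer there is one more tool, called after "Request:" in YAML: its name, and indented under it one key for each argument. send_rows: Moves the arm, as the interface text tells. Its arguments: {"type":"object","properties":{"series":{"type":"array","items":{"type":"array"}}},"required":["series"]}

```bash
mkdir -p pics
python3 - <<'E'
from plant import r
import cv2, numpy as np
s=r.get_state(); print(s, r.tcp_to_grasp)
for n in("scene","top"):
    im=r.snapshot(n); cv2.imwrite(f"pics/{n}0.png",im[:,:,::-1]); c=r.camera_info(n); print(n,np.round(c["intrinsics"],1).tolist(),np.round(c["view"],3).tolist())
E
```

```text
{'clock': 0.0, 'joint_positions': array([ 1.11836313e+00,  4.80859456e-01,  1.59684246e+00, -5.66674187e-06,
        1.06510288e+00, -4.66167641e-02]), 'joint_velocities': array([-0.00121131, -0.00155709,  0.00093963, -0.00042159, -0.00166298,
        0.00031251]), 'joint_efforts': array([ 1.91607665e-03, -9.50606132e+01, -4.30183983e+01, -8.91455375e-05,
        1.19995981e-02, -4.16154535e-05]), 'ee_pos': array([0.25641807, 0.59685209, 0.23066618]), 'tool_rot': array([-1.47264019e-04,  2.01517350e-01,  9.79484758e-01, -5.87911945e-04]), 'wrist_force': array([-0.61999278,  0.97668452,  0.61314041]), 'moment': array([-0.05943917, -0.00068784, -0.0218147 ]), 'width': 1.0043506631717782} -0.0187
scene [[406.5, 0.0, 321.3], [0.0, 406.5, 197.2], [0.0, 0.0, 1.0]] [[0.226, 0.974, -0.018, -0.243], [0.744, -0.184, -0.643, -0.361], [-0.629, 0.132, -0.766, 1.48], [0.0, 0.0, 0.0, 1.0]]
top [[365.4, 0.0, 323.6], [0.0, 365.4, 197.8], [0.0, 0.0, 1.0]] [[-0.024, -1.0, -0.019, 0.14], [-0.988, 0.027, -0.15, 0.581], [0.15, 0.016, -0.989, 1.176], [0.0, 0.0, 0.0, 1.0]]
```

View pics/top0.png

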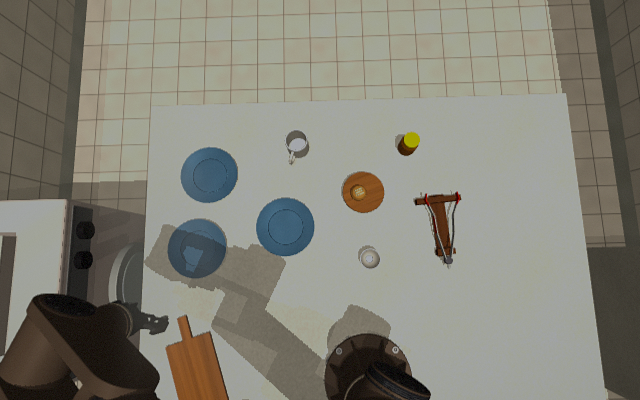

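View pics/scene0.png

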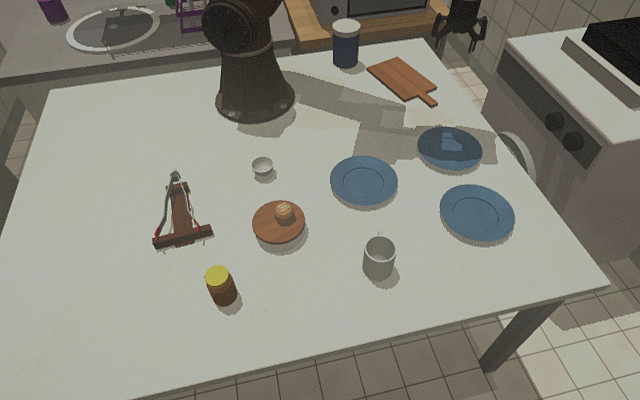

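The top view has the tongs at (440,230), the stand at (363,192) and the bun at (358,192). Three blue plates look alike, at (209,175), (197,248) and (285,226). Image-right in the top view is the robot's right, so I want the one at (285,226), which is (363,181) in the scene view. Other items: the mug is at (297,145), the jar at (409,143) and the ramekin at (369,257). Things that could be taken for the tongs, bun or stand: the brown cutting board at (195,360), and the rest itself.

```bash
cat > h.py <<'E'
import cv2, numpy as np
from plant import r
def ray(c,uv):
    V=np.array(c["view"]);K=np.array(c["intrinsics"]);R,t=V[:3,:3],V[:3,3]
    d=R.T@np.linalg.solve(K,[uv[0],uv[1],1.]);return -R.T@t,d
def onz(c,uv,z):
    o,d=ray(c,uv);return o+d*(z-o[2])/d[2]
def blobs(m,amin=4):
    n,l,s,ce=cv2.connectedComponentsWithStats(m.astype(np.uint8))
    return [(s[i,4],ce[i],l==i) for i in np.argsort(-s[:,4]) if i and s[i,4]>=amin]
def axes():
    w,x,y,z=r.get_state()["tool_rot"]
    from scipy.spatial.transform import Rotation as Ro
    return Ro.from_quat([x,y,z,w]).as_matrix()
E
python3 - <<'E'
from h import *
for n in("top","scene"):
    im=cv2.imread(f"pics/{n}0.png");c=r.camera_info(n);hsv=cv2.cvtColor(im,cv2.COLOR_BGR2HSV)
    H,S,V=[hsv[...,i].astype(int) for i in range(3)]
    red=((H<5)|(H>174))&(S>170)&(V>80)
    for a,ce,_ in blobs(red,3)[:8]: print(n,"red",a,ce.round(1),onz(c,ce,.04).round(3))
    for a,ce,m in blobs((H>95)&(H<115)&(S>80),200)[:4]:
        cn=max(cv2.findContours(m.astype(np.uint8),0,1)[0],key=len);e=cv2.fitEllipse(cn);print(n,"blue",a,np.round(e[0],1),onz(c,e[0],.02).round(3))
    w=(H>8)&(H<28)&(S>90)
    for a,ce,m in blobs(w,60)[:6]:
        cn=max(cv2.findContours(m.astype(np.uint8),0,1)[0],key=len);e=cv2.fitEllipse(cn);print(n,"wood",a,ce.round(1),np.round(e[0],1),onz(c,e[0],.045).round(3))
a=cv2.imread("pics/top0.png")[120:290,270:480];b=cv2.imread("pics/scene0.png")[150:310,140:350]
cv2.imwrite("pics/c1.png",np.hstack([cv2.resize(a,(400,324),interpolation=2),cv2.resize(b,(400,324),interpolation=2)]))
E
```

```text
top red 14 [457.6 197.8] [ 0.573 -0.322  0.04 ]
top red 13 [426.4 199.3] [ 0.571 -0.218  0.04 ]
top blue 2622 [284.8 226.8] [0.493 0.258 0.02 ]
top blue 2371 [208.9 174.7] [0.68  0.521 0.02 ]
top blue 642 [202.6 241.3] [0.451 0.537 0.02 ]
top blue 308 [191.9 256.7] [0.4   0.571 0.02 ]
top wood 7964 [ 62.2 358.6] [ 68.5 359.1] [0.089 0.947 0.045]
top wood 3233 [195.5 366.2] [195.6 366.6] [0.059 0.54  0.045]
top wood 1605 [357.9 362.2] [365.2 371.7] [0.034 0.008 0.045]
top wood 1306 [363.  191.9] [362.9 191.8] [ 0.601 -0.008  0.045]
top wood 721 [441.6 217.8] [444.3 218.8] [ 0.503 -0.271  0.045]
top wood 407 [368.1 391.4] [369.3 390.7] [-0.022 -0.002  0.045]
scene red 5 [155. 234.] [ 0.568 -0.322  0.04 ]
scene wood 1671 [403.   79.8] [402.9  79.8] [0.09  0.53  0.045]
scene wood 1650 [403.1  22.5] [402.6  22.1] [-0.308  0.677  0.045]
scene wood 1571 [277.1 221.9] [278.  221.4] [ 0.608 -0.007  0.045]
scene wood 1462 [307.2  23.9] [307.7  24.8] [-0.391  0.282  0.045]
scene wood 546 [179.2 222.7] [173.5 220.5] [ 0.539 -0.274  0.045]
scene wood 501 [222.4 291.9] [221.7 289.2] [ 0.77  -0.164  0.045]
```

View pics/c1.png

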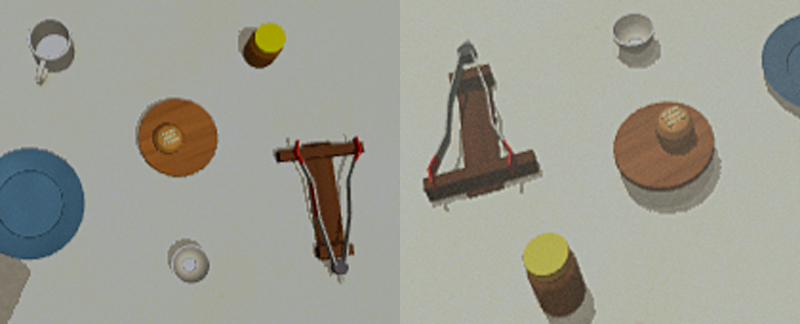

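The crop confirms the tongs, with red tips at top (426,199) and (458,198), hinge drum at (448,261) and tips pointing away from the robot. The bun is on the stand at about (358,192). Next I'll work out the yaw and the move above the tongs.

Run:
```python
from h import *
c=r.camera_info("top");c2=r.camera_info("scene")
d=onz(c,(448,260.7),.05);t=np.array([.572,-.270,.05]);print("drum",d.round(3), onz(c2,(140+466/1.905,150+49/2.025),.05).round(3),"yaw",np.arctan2(*(t-d)[1::-1]))
print("L",np.linalg.norm(t-d))
print("bun",onz(c,(358.2,191.9),.075).round(3),onz(c2,(140+675/1.905,150+123/2.025),.07).round(3))
u=(t-d)/np.linalg.norm(t-d);o=d+u*.12;print("origin",o.round(3))
p=r.get_state()["ee_pos"];R=axes();print(R.round(3).tolist(),"shift to above",(R.T@(np.array([o[0],o[1],.23])-p)).round(3))
```

```text
drum [ 0.368 -0.272  0.05 ] [0.519 0.315 0.05 ] yaw 0.007852469296784721
L 0.2044258960992209
bun [0.596 0.011 0.075] [0.726 0.537 0.07 ]
origin [ 0.488 -0.271  0.05 ]
[[-0.919, 0.395, -0.0], [0.395, 0.919, -0.001], [0.0, -0.001, -1.0]] shift to above [-0.555 -0.706  0.001]
```

Request:
send_rows:
  series:
    - [-1, [-0.053, -0.031, 0], -0.1]
    - [-1, [-0.107, -0.062, 0], -0.2]
    - [-1, [-0.16, -0.093, 0], -0.3]
    - [-1, [-0.214, -0.125, 0], -0.4]
    - [-1, [-0.267, -0.156, 0], -0.46]
    - [-1, [-0.32, -0.187, 0], -0.46]
    - [-1, [-0.374, -0.218, 0], -0.46]
    - [-1, [-0.427, -0.249, 0], -0.46]
    - [-1, [-0.463, -0.3, 0], -0.46]
    - [-1, [-0.49, -0.355, 0], -0.46]

```text
clock: 1.35
ee_pos: [0.5672, 0.0756, 0.2309]
tool_rot: [-0.0, -0.027, 1.0, -0.0]
wrist_force: [0.9, 0.3, 0.3]
width: 1.0
```

Run:
```python
from h import *
p=r.get_state()["ee_pos"];R=axes();print(p,R.round(3).tolist(),"shift",(R.T@(np.array([.488,-.271,.25])-p)).round(3))
c=r.camera_info("wrist");V=np.array(c["view"]);print((-R.T@V[:3,:3].T@V[:3,3]-R.T@p).round(3),(V[:3,:3]@R).round(2).tolist(),c["intrinsics"])
```

```text
[0.56719983 0.07555527 0.23090936] [[-0.999, -0.054, -0.0], [-0.054, 0.999, -0.0], [0.0, -0.0, -1.0]] shift [ 0.098 -0.342 -0.019]
[ 0.072  0.001 -0.143] [[-0.0, 1.0, 0.0], [-0.96, -0.0, -0.28], [-0.28, -0.0, 0.96]] [[347.41516971   0.         315.7368669 ]
 [  0.         347.41516971 193.05451557]
 [  0.           0.           1.        ]]
```

Run:
```python
from h import *
import pickle
c=r.camera_info("wrist");im=r.snapshot("wrist");cv2.imwrite("pics/wa.png",im[:,:,::-1]);pickle.dump(c,open("wa.pkl","wb"))
```

Request:
send_rows:
  series:
    - [-1, [0.016, -0.057, -0.004], 0]
    - [-1, [0.032, -0.114, -0.008], 0]
    - [-1, [0.048, -0.171, -0.012], 0]
    - [-1, [0.064, -0.228, -0.016], 0]
    - [-1, [0.08, -0.285, -0.02], 0]
    - [-1, [0.098, -0.342, -0.02], 0]
    - [-1, [0.098, -0.342, -0.02], 0]
    - [-1, [0.098, -0.342, -0.02], 0]

```text
clock: 2.4
ee_pos: [0.487, -0.269, 0.251]
tool_rot: [-0.0, -0.027, 1.0, 0.0]
wrist_force: [-0.9, 0.4, 0.5]
width: 1.0
```

Run:
```python
from h import *
import pickle
c=r.camera_info("wrist");im=r.snapshot("wrist");cv2.imwrite("pics/wb.png",im[:,:,::-1]);pickle.dump(c,open("wb.pkl","wb"))
```

```text
(no output)
```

View pics/wa.png

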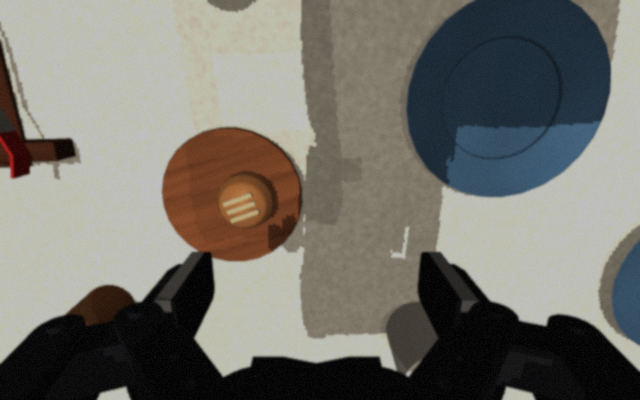

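View pics/wb.png

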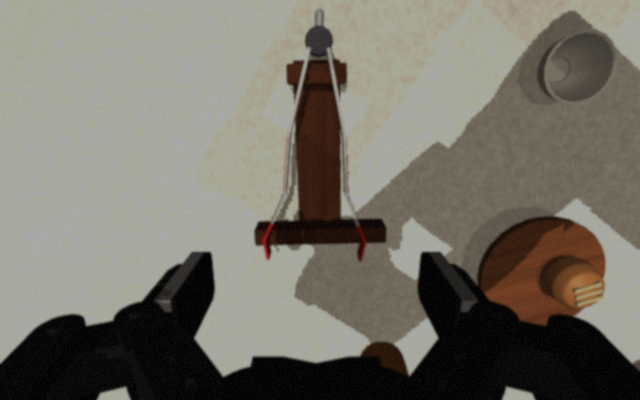

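In view wb the tongs have their drum at (319,40), tips at (266,240) and (362,240), and the rest's bars at (316,73) and (320,231). In view wa the bun is at about (246,200), the stand disc at (232,194) and the chosen plate at (509,95).

Run:
```python
from h import *
import pickle
a=pickle.load(open("wa.pkl","rb"));b=pickle.load(open("wb.pkl","rb"))
d=onz(b,(319,40),.05);t=onz(b,(314,240),.05);u=(t-d)[:2];yaw=np.arctan2(u[1],u[0]);print("drum",d.round(4),"tips",t.round(4),np.hypot(*u),"yaw",yaw,"origin",(d[:2]+.12*u/np.hypot(*u)).round(4))
s,l=onz(b,(316.5,63),.03),onz(b,(320,221),.03);v=(l-s)[:2];print("rest bars",s.round(4),l.round(4),"yaw",np.arctan2(v[1],v[0]),np.hypot(*v))
e1,e2=onz(b,(256,222),.03),onz(b,(384,220),.03);w=(e2-e1)[:2];print("longbar yaw",np.arctan2(-w[0],w[1]),np.hypot(*w))
im=cv2.imread("pics/wa.png");hsv=cv2.cvtColor(im,cv2.COLOR_BGR2HSV);H,S,V=[hsv[...,i].astype(int) for i in range(3)]
for nm,m,z in(("wood",(H>3)&(H<25)&(S>90),.045),("plate",(H>95)&(H<115)&(S>80),.02)):
  for ar,ce,mm in blobs(m,1500)[:2]:
    cn=max(cv2.findContours(cv2.morphologyEx(mm.astype(np.uint8),3,np.ones((9,9))),0,1)[0],key=len);e=cv2.fitEllipse(cn);print(nm,ar,np.round(e,1) if 0 else e,onz(a,e[0],z).round(4))
print("bun",onz(a,(246,200),.063).round(4),onz(a,(241,208),.088).round(4))
cv2.imwrite("pics/c2.png",np.hstack([cv2.resize(im[110:280,150:320],(395,395),interpolation=2),cv2.resize(cv2.imread("pics/wb.png")[20:270,200:440],(395,395),interpolation=2)]))
```

```text
drum [ 0.3717 -0.2715  0.05  ] tips [ 0.5702 -0.2658  0.05  ] 0.1986702821878486 yaw 0.028690516610112248 origin [ 0.4916 -0.2681]
rest bars [ 0.3901 -0.2727  0.03  ] [ 0.5558 -0.2599  0.03  ] yaw 0.07732980417525055 0.16619700650978295
longbar yaw 0.0696433514151026 0.14338652820740763
wood 14388 ((231.89007568359375, 193.98487854003906), (130.4071807861328, 140.21743774414062), 114.93685150146484) [ 0.5987 -0.0053  0.045 ]
wood 1631 ((39.08866500854492, 93.68563079833984), (71.7847671508789, 134.0689697265625), 166.56924438476562) [ 0.5126 -0.1793  0.045 ]
plate 31783 ((507.9697265625, 93.92849731445312), (186.07518005371094, 216.29302978515625), 45.960052490234375) [0.4893 0.2604 0.02  ]
plate 1957 ((627.9453735351562, 296.66748046875), (27.385650634765625, 106.84191131591797), 1.4927427768707275) [0.7068 0.4482 0.02  ]
bun [0.5983 0.0121 0.063 ] [0.5976 0.0126 0.088 ]
```

View pics/c2.png

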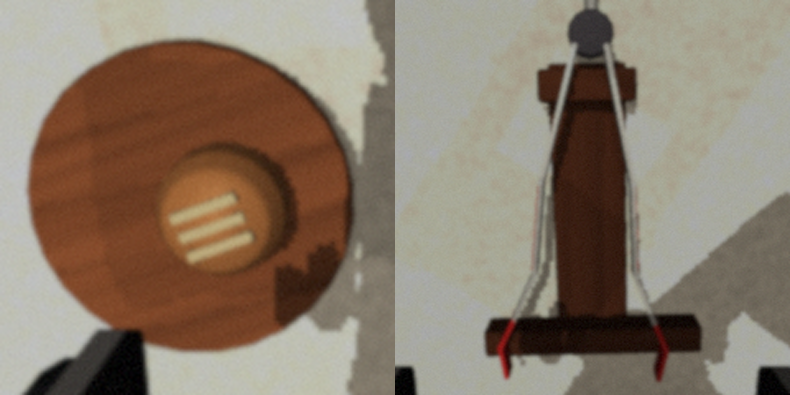

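Request:
send_rows:
  series:
    - [-1, [-0.0045, 0, 0.05], 0]
    - [-1, [-0.0045, 0, 0.1], 0]
    - [-1, [-0.0045, 0, 0.15], 0]
    - [-1, [-0.0045, 0, 0.19], 0]
    - [-1, [-0.0045, 0, 0.215], 0]
    - [-1, [-0.0045, 0, 0.229], 0]
    - [-1, [-0.0045, 0, 0.229], 0]
    - [-1, [-0.0045, 0, 0.229], 0]

```text
clock: 3.45
ee_pos: [0.4925, -0.2689, 0.0233]
tool_rot: [0.001, -0.027, 1.0, -0.0]
wrist_force: [-1.1, -0.0, -0.4]
width: 1.001
```

Run:
```python
from h import *
im=r.snapshot("wrist");cv2.imwrite("pics/wc.png",im[:,:,::-1])
```

```text
(no output)
```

View pics/wc.png

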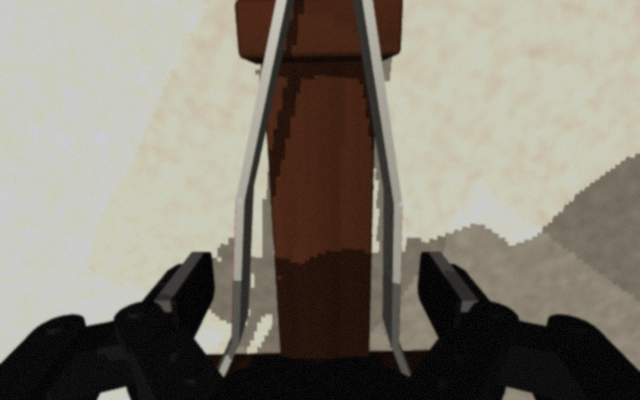

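The fingers at about columns 200 and 432 straddle the grip flats at columns 240 and 392. They are centred along the flats, which span rows 200–345. Closing to 52 mm.

Request:
send_rows:
  series:
    - [-0.22, [0, 0, 0], 0]
    - [-0.22, [0, 0, 0], 0]
    - [-0.22, [0, 0, 0], 0]
    - [-0.22, [0, 0, 0], 0]
    - [-0.22, [0, 0, 0], 0]
    - [-0.22, [0, 0, 0], 0]

```text
clock: 4.25
ee_pos: [0.4927, -0.2695, 0.0236]
tool_rot: [0.001, -0.027, 1.0, -0.001]
wrist_force: [-0.1, 2.1, 15.0]
width: 0.615
```

Request:
send_rows:
  series:
    - [-0.22, [0, 0, -0.01], 0]
    - [-0.22, [0, 0, -0.025], 0]
    - [-0.22, [0, 0, -0.055], 0]
    - [-0.22, [0, 0, -0.09], 0]
    - [-0.22, [0, 0, -0.125], 0]
    - [-0.22, [0, 0, -0.16], 0]
    - [-0.22, [0, 0, -0.18], 0]
    - [-0.22, [0, 0, -0.18], 0]

```text
clock: 5.25
ee_pos: [0.4925, -0.2694, 0.2045]
tool_rot: [0.001, -0.027, 1.0, -0.001]
wrist_force: [0.3, 0.2, -0.9]
width: 0.611
```

Run:
```python
from h import *
im=r.snapshot("wrist");im2=r.snapshot("scene");cv2.imwrite("pics/wd.png",np.hstack([cv2.resize(im[:,:,::-1],(400,250)),cv2.resize(im2[100:300,100:420,::-1],(400,250))]))
p=r.get_state()["ee_pos"];R=axes();print(p,R.round(3).tolist())
yaw=-.5;b=np.array([.598,.012]);t=b-.085*np.array([np.cos(yaw),np.sin(yaw)]);print(t,(R.T@(np.array([*t,.2])-p)).round(4))
```

```text
[ 0.49154536 -0.26880164  0.202313  ] [[-0.999, -0.054, 0.0], [-0.054, 0.999, -0.0], [-0.0, -0.0, -1.0]]
[0.52340548 0.05275117] [-0.0492  0.3194  0.0023]
```

View pics/wd.png

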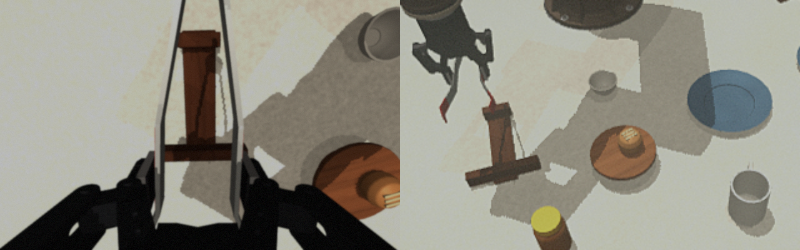

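The tongs are held level with the tips open. Next I move above the bun at yaw −0.5, then look.

Request:
send_rows:
  series:
    - [-0.22, [-0.006, 0.04, 0], 0.07]
    - [-0.22, [-0.012, 0.08, 0], 0.14]
    - [-0.22, [-0.02, 0.13, 0], 0.23]
    - [-0.22, [-0.028, 0.18, 0], 0.32]
    - [-0.22, [-0.036, 0.23, 0], 0.41]
    - [-0.22, [-0.043, 0.28, 0.01], 0.5]
    - [-0.22, [-0.049, 0.319, 0.03], 0.55]
    - [-0.22, [-0.049, 0.319, 0.05], 0.55]
    - [-0.22, [-0.049, 0.319, 0.06], 0.55]
    - [-0.22, [-0.049, 0.319, 0.06], 0.55]

```text
clock: 6.6
ee_pos: [0.5227, 0.0518, 0.1414]
tool_rot: [-0.001, 0.246, 0.969, -0.0]
wrist_force: [-0.5, -0.5, 0.4]
width: 0.611
```

Run:
```python
from h import *
import pickle
cs={n:(r.camera_info(n),r.snapshot(n)) for n in("top","scene","wrist")}
pickle.dump(cs,open("e.pkl","wb"))
p=r.get_state()["ee_pos"];R=axes();print(p,R.round(3).tolist(),r.get_state()["width"])
for n in("top","scene"):
    c,im=cs[n];hsv=cv2.cvtColor(im,cv2.COLOR_RGB2HSV);H,S,V=[hsv[...,i].astype(int) for i in range(3)]
    for a,ce,_ in blobs(((H<5)|(H>174))&(S>150)&(V>60),3)[:6]: print(n,a,ce.round(1),onz(c,ce,p[2]+.017).round(4))
f=lambda im:cv2.resize(im,(400,250),interpolation=2)[:,:,::-1]
cv2.imwrite("pics/we.png",np.vstack([np.hstack([f(cs["wrist"][1]),f(cs["top"][1][130:255,260:460])]),np.hstack([f(cs["scene"][1][140:265,200:400])]*2)]))
```

```text
[0.52378075 0.05175198 0.14278776] [[-0.879, 0.476, 0.001], [0.476, 0.879, 0.0], [-0.001, 0.0, -1.0]] 0.6131459194239028
scene 10 [262.2 182.8] [ 0.5697 -0.0281  0.1598]
scene 3 [267. 177.] [ 0.5533 -0.0139  0.1598]
```

View pics/we.png

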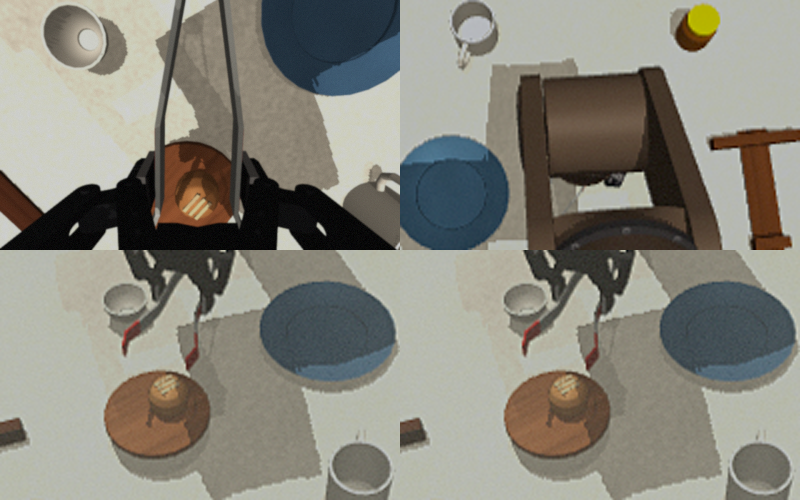

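Run:
```python
from h import *
import pickle
c,im=pickle.load(open("e.pkl","rb"))["scene"]
hsv=cv2.cvtColor(im,cv2.COLOR_RGB2HSV);H,S,V=[hsv[...,i].astype(int) for i in range(3)]
m=((H<8)|(H>170))&(S>110)&(V>40);m[:, :240]=0;m[:,310:]=0;m[:160]=0;m[215:]=0
for a,ce,mm in blobs(m,4)[:4]:
    y,x=np.where(mm);print(a,ce.round(1),"x",x.min(),x.max(),"y",y.min(),y.max(),"bottom px",x[y==y.max()].mean())
p=np.array([.5238,.0518,.1428]);a=np.array([.879,-.476,0]);l=np.array([.476,.879,0])
M=np.array(c["view"]);K=np.array(c["intrinsics"])
for s in(-1,1):
  for d,w in((.064,.036),(.085,.040),(.106,.036)):
    for z in(.0065,.0265):
      q=K@(M[:3,:3]@(p+a*d+l*s*w+[0,0,z])+M[:3,3]);print(s,d,z,(q[:2]/q[2]).round(1))
x=cv2.resize(im[160:215,240:310],(700,550),interpolation=0)[:,:,::-1];cv2.imwrite("pics/wf.png",x)
```

```text
38 [295.7 191.2] x 293 298 y 182 199 bottom px 293.0
30 [263.7 181.8] x 261 269 y 175 191 bottom px 262.0
4 [265.5 182.5] x 264 267 y 181 184 bottom px 264.0
-1 0.064 0.0065 [269.5 182.4]
-1 0.064 0.0265 [268.6 176.9]
-1 0.085 0.0065 [265.  188.2]
-1 0.085 0.0265 [264.  182.8]
-1 0.106 0.0065 [263.6 194.9]
-1 0.106 0.0265 [262.5 189.4]
1 0.064 0.0065 [297.1 187.8]
1 0.064 0.0265 [296.6 182.3]
1 0.085 0.0065 [296.1 194.4]
1 0.085 0.0265 [295.5 189. ]
1 0.106 0.0065 [291.8 200.6]
1 0.106 0.0265 [291.2 195.2]
```

View pics/wf.png

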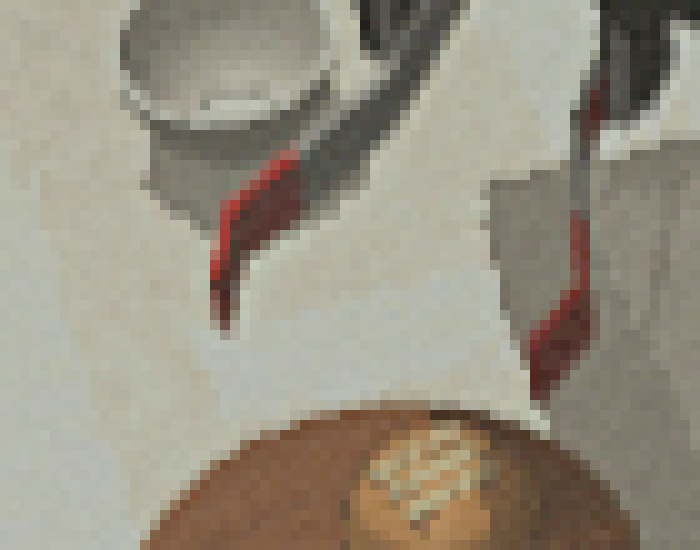

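The tips in the scene view, at about (264,184) and (296,191), match the predicted tip positions within 1–2 px (about 3 mm), and the bun lies between them. Lowering over the bun.

Request:
send_rows:
  series:
    - [-0.22, [-0.001, 0, 0.015], 0]
    - [-0.22, [-0.001, 0, 0.03], 0]
    - [-0.22, [-0.001, 0, 0.045], 0]
    - [-0.22, [-0.001, 0, 0.06], 0]
    - [-0.22, [-0.001, 0, 0.075], 0]
    - [-0.22, [-0.001, 0, 0.087], 0]
    - [-0.22, [-0.001, 0, 0.095], 0]
    - [-0.22, [-0.001, 0, 0.095], 0]
    - [-0.22, [-0.001, 0, 0.095], 0]

```text
clock: 7.88
ee_pos: [0.5246, 0.0518, 0.0476]
tool_rot: [0.0, 0.245, 0.969, 0.0]
wrist_force: [0.5, 0.0, -0.5]
width: 0.612
```

Run:
```python
from h import *
im=r.snapshot("wrist");im2=r.snapshot("scene");print(r.get_state()["ee_pos"],r.get_state()["wrist_force"])
cv2.imwrite("pics/wg.png",np.hstack([cv2.resize(im,(400,250)),cv2.resize(im2[160:260,230:330],(400,400),interpolation=2)[:250]])[:,:,::-1])
```

```text
[0.52466663 0.05176881 0.04775974] [-1.1072791  -0.54103507 -0.698391  ]
```

View pics/wg.png

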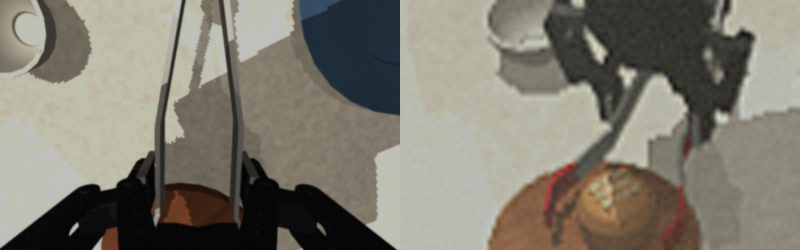

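The tips now straddle the bun, with the right tip at crop (560,195) and the left at (682,200). Closing gradually.

Request:
send_rows:
  series:
    - [-0.1, [0, 0, 0], 0]
    - [0, [0, 0, 0], 0]
    - [0.08, [0, 0, 0], 0]
    - [0.15, [0, 0, 0], 0]
    - [0.25, [0, 0, 0], 0]
    - [0.5, [0, 0, 0], 0]
    - [1, [0, 0, 0], 0]
    - [1, [0, 0, 0], 0]
    - [1, [0, 0, 0], 0]
    - [1, [0, 0, 0], 0]

```text
clock: 9.22
ee_pos: [0.5243, 0.0517, 0.0473]
tool_rot: [-0.0, 0.245, 0.969, -0.0]
wrist_force: [-1.4, -1.1, 1.1]
width: 0.371
```

Request:
send_rows:
  series:
    - [1, [0, 0, -0.005], 0]
    - [1, [0, 0, -0.012], 0]
    - [1, [0, 0, -0.022], 0]
    - [1, [0, 0, -0.035], 0]
    - [1, [0, 0, -0.05], 0]
    - [1, [0, 0, -0.065], 0]
    - [1, [0, 0, -0.08], 0]
    - [1, [0, 0, -0.08], 0]

```text
clock: 10.22
ee_pos: [0.5251, 0.0518, 0.1286]
tool_rot: [0.001, 0.245, 0.969, 0.0]
wrist_force: [0.2, -0.7, -1.9]
width: 0.366
```

Run:
```python
from h import *
s=r.snapshot("scene");w=r.snapshot("wrist");cv2.imwrite("pics/wh.png",np.hstack([cv2.resize(s[130:255,200:360],(512,400),interpolation=2),cv2.resize(w[150:350,160:300],(280,400))])[:,:,::-1])
p=r.get_state()["ee_pos"];R=axes();print(p,R.round(3).tolist())
t=np.array([.491,.2595])+.085*R[:2,0];print(t,(R.T@(np.array([*t,.2])-p)).round(4))
```

```text
[0.52428751 0.05174648 0.12732515] [[-0.88, 0.476, 0.0], [0.476, 0.88, -0.0], [-0.0, 0.0, -1.0]]
[0.41623618 0.29993972] [ 0.2131  0.1669 -0.0727]
```

View pics/wh.png

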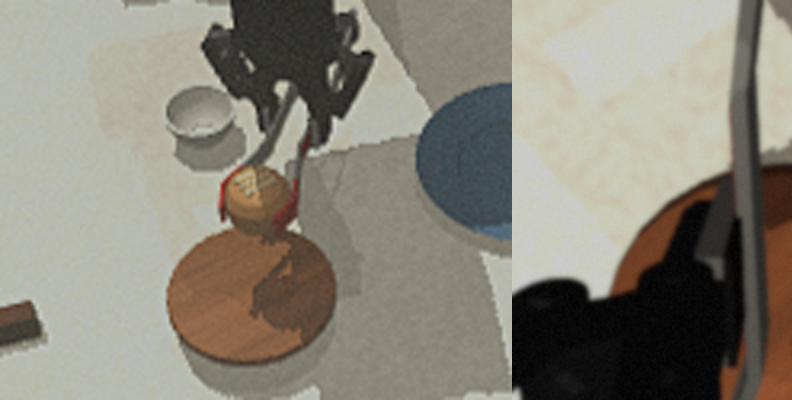

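The bun is off the stand and held between the red tips, at crop (258,200). Carrying it to the plate.

Request:
send_rows:
  series:
    - [1, [0.005, 0.004, -0.015], 0]
    - [1, [0.022, 0.017, -0.04], 0]
    - [1, [0.05, 0.039, -0.06], 0]
    - [1, [0.08, 0.063, -0.073], 0]
    - [1, [0.11, 0.086, -0.073], 0]
    - [1, [0.14, 0.11, -0.073], 0]
    - [1, [0.168, 0.132, -0.073], 0]
    - [1, [0.19, 0.149, -0.073], 0]
    - [1, [0.205, 0.161, -0.073], 0]
    - [1, [0.213, 0.167, -0.073], 0]

```text
clock: 11.58
ee_pos: [0.416, 0.3007, 0.2005]
tool_rot: [0.0, 0.245, 0.97, -0.0]
wrist_force: [-1.5, 0.2, -1.5]
width: 0.367
```

Request:
send_rows:
  series:
    - [1, [0, 0, 0], 0]
    - [1, [0, 0, 0], 0]
    - [1, [0, 0, 0], 0]
    - [1, [0, 0, 0], 0]

```text
clock: 12.08
ee_pos: [0.4167, 0.2996, 0.2003]
tool_rot: [-0.0, 0.246, 0.969, -0.0]
wrist_force: [-0.4, -0.9, -1.0]
width: 0.365
```

Run:
```python
from h import *
st=r.get_state();p=st["ee_pos"];R=axes();print(p,st["width"],np.abs(st["joint_velocities"]).max(),"tips",(p-.085*R[:,0]).round(4))
im={n:r.snapshot(n) for n in("top","scene")}
for n in im:
    c=r.camera_info(n);hsv=cv2.cvtColor(im[n],cv2.COLOR_RGB2HSV);H,S,V=[hsv[...,i].astype(int) for i in range(3)]
    tip=p-.085*R[:,0];M=np.array(c["view"]);q=np.array(c["intrinsics"])@(M[:3,:3]@(tip+[0,0,.02])+M[:3,3]);q=q[:2]/q[2]
    print(n,"expected bun px",q.round(1))
    for a,ce,mm in blobs((H>8)&(H<25)&(S>70)&(V>70),25):
        if np.hypot(*(ce-q))<30: print(" bun?",a,ce.round(1),onz(c,ce,tip[2]+.02).round(3))
    for a,ce,mm in blobs((H>95)&(H<115)&(S>80),300): 
        cn=max(cv2.findContours(mm.astype(np.uint8),0,1)[0],key=len);cn=cv2.convexHull(cn);e=cv2.fitEllipse(cn);print(" blue",a,np.round(e[0],1),onz(c,e[0],.02).round(3))
a=cv2.imread("pics/scene0.png")[:,:,::-1].astype(int);d=np.abs(a-im["scene"]).sum(2)
for nm,(x,y) in dict(mug=(379,257),jar=(221,287),ram=(262,167)).items(): print(nm,np.median(d[y-15:y+15,x-15:x+15]))
```

```text
[0.41665356 0.29957126 0.20029997] 0.365143870605927 0.004848371568359014 tips [0.4914 0.2591 0.2003]
top expected bun px [275.7 222.2]
 bun? 254 [276.8 223.7] [0.487 0.256 0.22 ]
 blue 2365 [208.9 174.7] [0.68 0.52 0.02]
 blue 1825 [285.4 226.5] [0.494 0.256 0.02 ]
 blue 652 [196.7 248.2] [0.428 0.556 0.02 ]
scene expected bun px [366.9 124.5]
 bun? 321 [366.  124.9] [0.492 0.256 0.22 ]
mug 7.0
jar 9.0
ram 7.0
```

```bash
python3 -c "
from plant import r
r.close_job()"
```

```text
the job is handed in; nothing more can be done
```

I picked the tongs off their rest, closed them on the bun and lifted it off the stand. I then carried it over the middle of the blue plate farthest to the robot's right and handed the job in at about 12 s, still holding it there.

**Last checks:**
- **Position:** both cameras put the bun at about (0.49, 0.256) m, and the plate centre is at about (0.49, 0.258) m. The bun's underside is about 17 cm above the plate.
- **Steadiness:** the arm was still (fastest joint under 0.005 rad/s), and the grip held steady from the lift to the end.
- **Other objects:** the mug, jar and ramekin looked unchanged in the scene view, and the plate measured within 3 mm of where it started.
- **Disagreement:** the fingers closed to about 31 mm on the bun, where 34 mm was expected. The picture after lifting still showed the bun firmly between the tips.
- **Forces:** the largest wrist force I saw was 15 N, while first gripping the tongs on the rest.

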